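# Thermal check of a bare processor after power-on

## Robot

A 6-joint arm with a two-finger parallel gripper is mounted at the origin on the work surface. World frame = base frame: x ahead of the robot, y to its left, z up, the work surface at z = 0. Lengths are in m, angles in rad, forces in N, time in s.
With the tool pointing down it reaches from about 0.375 to 0.9 m from the base axis. Payload 3.1 kg.
Tool frame: the origin (TCP) lies between the finger pads; the fingertips stand robot.finger_overhang ahead of it and the grasp point (between the pads) lies 3 mm ahead of it (robot.finger_overhang is the distance from the TCP to the fingertips, in m); z points along the fingers, y is the line along which they close (so a half turn about z gives the same grasp; the last joint's range is limited). The gripper opens to 87 mm and grips with 3 to 60 N. Pads are 19 mm wide; open, the fingers measure 117 mm over their backs; the gripper's body (75 mm by 190 mm) begins 51 mm behind the grasp point.
Start: joints at [1.069, 0.527, 1.433, -0, 1.181, -0.178], TCP at [0.199, 0.593, 0.245] pointing down, gripper open.
Joint ranges: [-3.08, 3.08], [-0.75, 2.2], [0.22, 2.44], [-1.43, 4.57], [0, 2.65], [-2.85, 2.85]. Speed limits (rad/s): [2.79, 2.79, 3.14, 3.14, 3.14, 3.14].

## Interface

Orientations are given as a unit quaternion [x, y, z, w].
In Python, from rig import get_obs, vision, hand_in, nets, robot gives the robot as it stands.
- The arm moves only by the tool apply_moves, never from a script. Its argument "series" is a list of rows, each an object with "offset": the shift along the world's x, y, z in cm, a list of three; "rot": the turn, a rotation vector about the world's x, y, z in degrees, a list of three. A call has 1 to 20 rows; each row is the pose to reach, as a shift and turn from the pose commanded when the call began; what a row does not reach only later rows make up. A row lasts 1/10 s, in which the tool goes at most 50 mm and 8.59 degrees, less where a joint would pass 70% of its speed; a pose out of reach is approached as far as the arm can. A call with a gripper value outside its range is refused whole. "hand" is the opening, from 0 (shut) to 1 (fully open), set as the call begins (left out, the last holds). The fingers move at their own pace and stop on an object; "newtons" is the grip in N (left out, the last holds). Time passes only in rows, so rows that repeat a pose let the fingers close. It gives the time, the measured TCP pose, the force, the opening and the grip force at its end, in the units of the state.
- get_obs(): the state, without advancing time (a new reading comes with each control period).
- vision.camera(name): name is "scene" or "top" or "wrist"; returns the picture (384x512x3 uint8, red, green, blue); there is no depth.
- vision.calibration(name): a dict with "K" (3x3 intrinsics, pixels), "R" (3x3) and "t" (3): a world point X has camera coordinates R X + t. Camera axes: x right, y down, z forward; pixel columns grow to the right and rows downward; lengths in m; the calibration is good to about 2 mm. The wrist camera is an equidistant fisheye: a pixel r from the principal point sees the ray r / f radians off the axis. A picture is of the moment at which its call begins: read the wrist's pose just before it. calibration takes no time and is no camera call; for the wrist camera it gives the pose at the moment of the call.
- hand_in(): hands the job in; it is judged then, once.
Trained networks look in the newest picture that a camera, given by its name, has taken for a name from the list of things; names that differ only in an ending like _2 or _b are one class to them, and where a whole thing is asked for, a point or a joint stands for the part that bears it (a point fixed in the world has none). Each returns a list of dicts, best first, with "conf" (0 to 1); they miss things now and then, are a little off and sometimes report something else, mostly with a low value. They report only what shows in the picture. A call takes as long as a camera call.
- nets.search_frame(camera, query): "centre" ([x, y, z] in m, in world coordinates, good to about 4 mm: the middle of the surface that is visible of it).
- nets.spot_point(camera, query): "centre" ([x, y, z] in m, in world coordinates, good to about 4 mm: a listed point, or the origin of a listed thing).
The state is a dict: "time": time; "q": joint angles; "joint_velocities": joint speeds; "joint_torque": joint torques, N m; "position": TCP position; "tool_rot": TCP orientation; "ft_force": force on the tool from outside, world axes, zero at the start; "moment": the same for the moment, N m; "grip_width": finger opening in m; "grip_force": force on a finger pad.
Only numpy, scipy, OpenCV 4.12 (cv2) and the standard library are available. Lean on these libraries where they do the work, as an engineer would, in place of code of your own. Each camera call takes 0.05 s, during which the arm holds its last target. There are 200 camera calls.

## Task

Switch on the board under test: push the large power button on the front rail of its frame fully down and let it spring back, leaving the small reset button alone. Then take the pocket thermal imager out of its holster and carry it over the plug-in card and memory modules to the bare metal-lidded processor, without the imager touching the board, anything on it or the frame and without disturbing the other things on the bench. Finish still holding the imager there, still and upright, nose down about 1 cm above the middle of the lid and not touching it, with the imager's wide side running along the lid's long side.

Things in the scene. Friction and masses are not known exactly. Their poses are not given: they have to be found in the camera images.
- frame: Open test frame with a black circuit board on it, fixed: aluminium plate 250 (x) by 230 (y) mm, origin on the bench under its centre. The -x edge is the front rail with the two buttons. Rail top and board's upper face at z 27 mm. Tallest parts: see card_top and memory_top; the finned cooler with fan at x 90, y 30 (44 mm square) reaches z 52 mm; all else stays below z 45 mm.
- processor_top (a point): Centre of the upper face of the bare processor's metal lid, a plain rectangle 60 mm along the frame's x and 45 mm along the frame's y, lying level at z 36 mm, between the memory modules and the plug-in card. The point's axes are those of the frame (x along the lid's long side, z up).
- card_top (a point): Middle of the top edge of the upright plug-in card, 102 mm above the bench; the card is 150 mm long along the frame's x, 15 mm thick with its heat sink, and stands 82 mm to the left (+y of the frame) of the processor's centre.
- memory_top (a point): Middle of the top edges of the pair of memory modules, 63 mm above the bench; they are 146 mm long along the frame's x and 21 mm across both, 73 mm to the right (-y of the frame) of the processor's centre.
- power (a joint): Large power button, round steel cap 24 mm across on the front rail; value in m, 0 = up, 0.005 = fully down. It moves straight down, springs back by itself and takes about 5 N to push fully down.
- power_top (a point): Centre of the top of the power button's cap; it moves with the cap.
- reset (a joint): Small reset button, round steel cap 12 mm across, on the same rail 72 mm to the left (+y of the frame) of the power button; value in m, 0 = up, 0.003 = fully down. To be left alone.
- reset_top (a point): Centre of the top of the reset button's cap.
- imager: Pocket thermal imager, grey flat-sided wand 40 mm wide (x), 24 thick (y), 130 long (z), 0.13 to 0.27 kg, dark screen on its -y face. Origin at the centre of its nose, z from the nose to the other end: z is up when the nose points down. The lowest 12 mm (nose) are 36 by 20 mm. Starts nose down in the holster, x along the holster's x, upper 93 mm free to grip, across width or thickness.
- holster: Grey desk holster, fixed: base plate 110 (x) by 90 (y) by 8 mm with an open-topped pocket in its middle, outside 55 by 39 mm, walls 5 mm, so 2.5 mm of play all round the imager. Pocket floor at z 13 mm, rim at z 50 mm. Origin on the bench under the centre. It stands left or right of the frame.
- parts_box: Black divided screw box, 110 by 90 by 32 mm, fixed, on the other side of the frame from the holster. Origin on the bench under its centre.
- drive_near: Black portable drive 112 (x) by 46 (y) by 14 mm, loose, on the left part of the bench, close to the frame. Origin under its centre.
- drive_far: Black portable drive of the same size, loose, far left. Origin under its centre.
- transceiver: Small steel plug-in transceiver 63 (x) by 14 (y) by 12 mm, loose, on the right part of the bench, close to the frame. Origin under its centre.
- screwdriver: Screwdriver with a black handle, loose, lying on the right part of the bench.
- cooler: Spare finned cooler with a fan on top, 70 by 70 by 45 mm, loose, far right. Origin under its centre.
- mug: White mug 80 mm across, 95 mm high, loose, on the left part of the bench. Origin under its centre.

How it is judged:
On the way, in this order (a step that is already met when the one before it is completed fails the run):
1. the power button is pushed fully down (value of joint power above 0.0042 m), for 0.05 s.
2. the power button has sprung back up (value of joint power below 0.001 m), for 0.1 s.
At the end, for the whole second after the job is handed in: Imager held in the fingers (2 N or more), still, nose 4 to 18 mm above the processor lid and within 7 mm of its centre, upright within 0.12 rad, wide axis along the lid's long side within 0.12 rad either way round, not touching board or frame (under 0.1 N); power button up (z of imager in the frame of processor_top between 0.004 and 0.018 m and horizontal distance between imager and processor_top below 0.007 m and angle between imager's own z axis and vertical below 0.12 rad and angle between the x axis of imager and the x axis of processor_top, either way round below 0.12 rad and linear speed of imager below 0.02 m/s and angular speed of imager below 0.2 rad/s and contact force between imager and the fingers above 2 N and contact force between imager and frame below 0.1 N and value of joint power below 0.001 m); the arm keeps its last pose, push and grip.
It fails at once if the imager touches the board, its parts or the frame (over 0.5 N) (contact force between imager and frame above 0.5 N).
It fails at once if the reset button is pressed (value of joint reset above 0.0015 m).
It fails at once if a bystander is moved by more than 2 cm (distance of any of drive_near, drive_far, transceiver, screwdriver, cooler, mug from where it was at the start of the episode above 0.02 m).
It also fails if it takes over 48 s, if anything falls off the work surface, if the arm or the gripper's body presses on something with over 40 N, if the wrist force passes 120 N, or if a joint passes its speed limit or range.

## Working session

There is one attempt and no reset: what is moved stays moved. The work goes in short steps, Python scripts to look and compute and a tool call to move; the robot and the scene stay as the last step left them, time stands still between calls to the robot, and variables do not carry over. Pictures are saved under pics/ and viewed, at most 10 in all, crops included, and the job is handed in when it is done.

Besides the shell and the picture viewer there is one more tool, called after ">>>" by a JSON object that holds its "method" and its "body", one argument or row to a line. apply_moves: Moves the arm, as the interface text tells. Its arguments: {"type":"object","properties":{"series":{"type":"array"},"hand":{"type":"number"},"newtons":{"type":"number"}},"required":["series"]}

```bash
mkdir -p pics
python3 - <<'E'
from rig import get_obs, vision, nets, robot
import cv2,numpy as np
o=get_obs();print(o['time'],o['position'],o['tool_rot'],o['grip_width'],robot.finger_overhang)
ims=[]
for c in ['scene','top']:
    im=vision.camera(c);cv2.imwrite(f'pics/{c}0.png',im[:,:,::-1]);ims.append(im)
    for q in ['power_top','reset_top','processor_top','card_top','memory_top','imager','holster','parts_box','frame','mug','drive_near','drive_far','cooler','transceiver','screwdriver']:
        r=nets.spot_point(c,q)
        print(c,q,[(np.round(d['centre'],4).tolist(),round(d['conf'],2)) for d in r[:2]])
cv2.imwrite('pics/both.png',cv2.resize(np.vstack(ims),(448,600))[:,:,::-1]) if 0 else None
E
```

```text
0.0 [0.19849582 0.59191728 0.24356254] [ 1.61206996e-01  9.86920026e-01 -1.01707252e-03 -3.62904465e-04] 0.08694887598697087 0.022
scene power_top [([0.5026, -0.0757, 0.0465], 0.57)]
scene reset_top []
scene processor_top [([0.6057, 0.0137, 0.0356], 0.59)]
scene card_top [([0.5951, 0.0915, 0.1], 0.56)]
scene memory_top [([0.6302, -0.0538, 0.061], 0.83), ([0.6061, -0.2598, 0.0003], 0.69)]
scene imager [([0.4186, -0.2965, 0.0139], 0.97), ([0.627, 0.4019, -0.003], 0.32)]
scene holster [([0.4233, -0.295, 0.001], 0.88), ([0.4312, 0.2995, -0.0025], 0.22)]
scene parts_box [([0.4334, 0.3035, -0.0027], 0.97)]
scene frame [([0.5845, 0.0174, 0.0037], 0.63), ([0.5016, -0.0773, 0.0453], 0.31)]
scene mug [([0.6253, 0.4005, -0.0015], 0.78), ([0.4176, -0.2956, 0.0159], 0.63)]
scene drive_near [([0.5978, 0.2785, 0.001], 0.94)]
scene drive_far [([0.7278, 0.314, 0.0001], 0.68)]
scene cooler [([0.6621, -0.399, 0.0018], 0.97), ([0.6097, 0.0125, 0.0363], 0.39)]
scene transceiver [([0.6063, -0.2595, -0.0004], 0.55)]
scene screwdriver [([0.6432, -0.3175, 0.0], 0.86)]
top power_top [([0.5, -0.0759, 0.0473], 0.54)]
top reset_top []
top processor_top [([0.6062, 0.0076, 0.0371], 0.6), ([0.728, 0.3218, 0.0001], 0.5)]
top card_top [([0.5924, 0.0946, 0.1025], 0.98), ([0.658, -0.3992, 0.0048], 0.62)]
top memory_top [([0.6284, -0.0619, 0.064], 0.68)]
top imager [([0.421, -0.2967, 0.0137], 0.68)]
top holster [([0.4199, -0.2972, 0.0026], 0.92), ([0.6054, 0.0099, 0.0373], 0.5)]
top parts_box [([0.4328, 0.2949, -0.0012], 0.93)]
top frame [([0.5823, 0.0186, 0.0019], 0.58)]
top mug [([0.6279, 0.3954, -0.0013], 0.7)]
top drive_near [([0.5967, 0.2768, -0.0004], 0.8), ([0.599, -0.2565, 0.0002], 0.28)]
top drive_far [([0.7281, 0.3213, 0.0003], 0.55)]
top cooler [([0.6582, -0.3966, 0.003], 0.83), ([0.6335, -0.32, -0.0008], 0.2)]
top transceiver [([0.6044, -0.2601, 0.0024], 0.52)]
top screwdriver [([0.6362, -0.3194, 0.0018], 0.74)]
```

View pics/scene0.png

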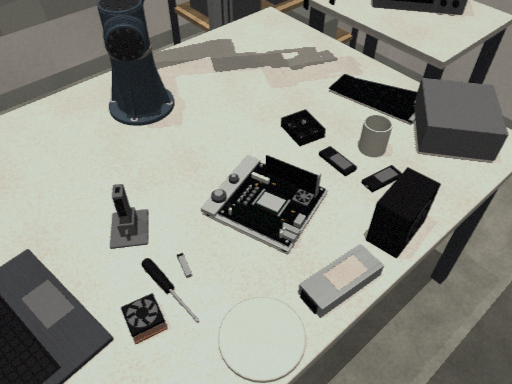

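View pics/top0.png

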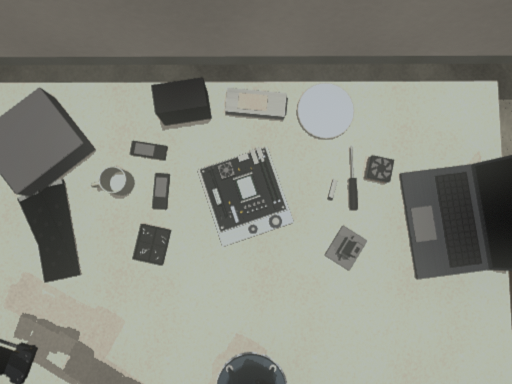

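The scene view shows the power cap at (218,195), reset at (234,177), the lid at (271,201) and the imager upright in its holster at (120,200). The top view agrees with this and shows the frame turned by about +0.23 rad. I'll move over the button now.

>>> {"method": "apply_moves", "body": {
  "series": [
    {"offset": [30.2, -66.8, -4], "rot": [0, 0, 0]},
    {"offset": [30.2, -66.8, -4], "rot": [0, 0, 0]},
    {"offset": [30.2, -66.8, -4], "rot": [0, 0, 0]},
    {"offset": [30.2, -66.8, -4], "rot": [0, 0, 0]},
    {"offset": [30.2, -66.8, -4], "rot": [0, 0, 0]},
    {"offset": [30.2, -66.8, -4], "rot": [0, 0, 0]},
    {"offset": [30.2, -66.8, -4], "rot": [0, 0, 0]},
    {"offset": [30.2, -66.8, -4], "rot": [0, 0, 0]},
    {"offset": [30.2, -66.8, -4], "rot": [0, 0, 0]},
    {"offset": [30.2, -66.8, -4], "rot": [0, 0, 0]},
    {"offset": [30.2, -66.8, -4], "rot": [0, 0, 0]},
    {"offset": [30.2, -66.8, -4], "rot": [0, 0, 0]},
    {"offset": [30.2, -66.8, -4], "rot": [0, 0, 0]},
    {"offset": [30.2, -66.8, -4], "rot": [0, 0, 0]},
    {"offset": [30.2, -66.8, -4], "rot": [0, 0, 0]},
    {"offset": [30.2, -66.8, -4], "rot": [0, 0, 0]},
    {"offset": [30.2, -66.8, -4], "rot": [0, 0, 0]}
  ],
  "hand": 0
}}

```text
time: 3.3
position: [0.5006, -0.076, 0.2043]
tool_rot: [0.162, 0.987, 0.0, -0.0]
ft_force: [-1.0, 0.7, -0.7]
grip_width: 0.0004
grip_force: 0.0
```

```bash
cat > h.py <<'E'
import numpy as np,cv2
from scipy.spatial.transform import Rotation as Ro
from rig import get_obs, vision, nets, robot
def obs():
    o=get_obs();R=Ro.from_quat(o['tool_rot']).as_matrix()
    print('t',round(o['time'],2),'pos',np.round(o['position'],4),'y-yaw',round(np.degrees(np.arctan2(R[1,1],R[0,1])),2),'z',np.round(R[:,2],3),'q',np.round(o['q'],2),'w',round(o['grip_width'],4),'gf',round(o['grip_force'],1),'F',np.round(o['ft_force'],1))
def shot(c,name=None):
    cal=vision.calibration(c);im=vision.camera(c)
    if name: cv2.imwrite(f'pics/{name}.png',im[:,:,::-1])
    return im,cal
def ray(c,cal,uv):
    K,R,t=map(np.asarray,(cal['K'],cal['R'],cal['t']))
    x=(uv[0]-K[0,2])/K[0,0];y=(uv[1]-K[1,2])/K[1,1]
    if c=='wrist':
        r=np.hypot(x,y);d=np.array([np.sin(r)*x/r,np.sin(r)*y/r,np.cos(r)]) if r>0 else np.array([0,0,1.])
    else: d=np.array([x,y,1])
    return -R.T@t,R.T@(d/np.linalg.norm(d))
def onz(c,cal,uv,z):
    o,d=ray(c,cal,uv);return o+d*(z-o[2])/d[2]
def proj(c,cal,X):
    K,R,t=map(np.asarray,(cal['K'],cal['R'],cal['t']))
    p=R@np.asarray(X)+t
    if c=='wrist':
        th=np.arctan2(np.hypot(*p[:2]),p[2]);n=p[:2]/np.hypot(*p[:2])*th
    else: n=p[:2]/p[2]
    return K[0,0]*n[0]+K[0,2],K[1,1]*n[1]+K[1,2]
def find(c,qs):
    for q in qs: print(c,q,[(np.round(d['centre'],4).tolist(),round(d['conf'],2)) for d in nets.spot_point(c,q)[:2]])
E
python3 - <<'E'
from h import *
obs();im,cal=shot('wrist','w1');print({k:np.round(v,3).tolist() for k,v in cal.items()})
find('wrist',['power_top','reset_top','processor_top','card_top','memory_top','frame'])
E
```

```text
t 3.3 pos [ 0.5006 -0.076   0.2043] y-yaw 71.34 z [-0.001  0.001 -1.   ] q [-0.37  0.43  1.77  0.    0.95 -1.62] w 0.0004 gf 0.0 F [-1.   0.7 -0.7]
{'K': [[297.319, 0.0, 255.969], [0.0, 297.319, 190.294], [0.0, 0.0, 1.0]], 'R': [[0.321, 0.947, 0.002], [0.919, -0.312, 0.241], [0.228, -0.076, -0.971]], 't': [-0.089, -0.503, 0.229]}
wrist power_top [([0.5, -0.0737, 0.049], 0.93)]
wrist reset_top [([0.4954, -0.0748, 0.0517], 0.6)]
wrist processor_top []
wrist card_top [([0.4731, -0.01, 0.0427], 0.69), ([0.5947, 0.088, 0.1029], 0.57)]
wrist memory_top []
wrist frame [([0.5816, 0.0131, 0.0012], 0.72)]
```

View pics/w1.png

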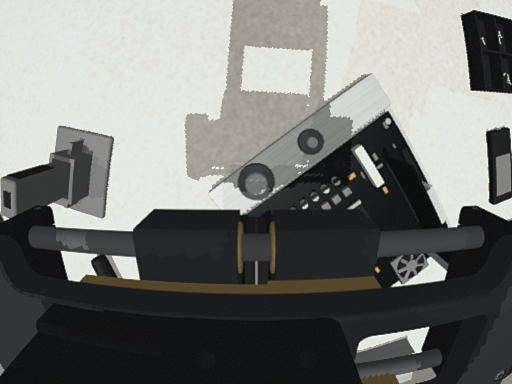

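The wrist view shows the power cap at about (256,181), reset at (311,141), and the imager in its holster at the left, around (40,185). Next I'll triangulate the button.

Run:
```python
from h import *
im,cal=shot('wrist');print(onz('wrist',cal,(256,181),.047),onz('wrist',cal,(311,141),.047))
for c,uv in (('scene',(218,195)),('top',(275,221))):
    cal2=vision.calibration(c);o1,d1=ray('wrist',cal,(256,181));o2,d2=ray(c,cal2,uv)
    s=np.linalg.lstsq(np.c_[d1,-d2],o2-o1,rcond=None)[0];p=o1+s[0]*d1;q=o2+s[1]*d2;print(c,p,q)
g=cv2.resize(im[100:220,200:350],None,fx=4,fy=4,interpolation=cv2.INTER_CUBIC)
gr=cv2.cvtColor(g,cv2.COLOR_RGB2GRAY)
print(cv2.HoughCircles(gr,cv2.HOUGH_GRADIENT,1,100,param1=100,param2=30,minRadius=30,maxRadius=100)/4+np.array([200,100,0]))
```

```text
[ 0.49910975 -0.07416411  0.047     ] [ 0.47740923 -0.00831932  0.047     ]
scene [ 0.50165106 -0.0749984   0.03461625] [ 0.50061666 -0.07668236  0.03451743]
top [ 0.50263117 -0.07532016  0.02984021] [ 0.50251932 -0.07760068  0.02997089]
[[[309.625      141.875       13.35000038]
  [255.125      182.375       18.22500038]]]
```

>>> {"method": "apply_moves", "body": {
  "series": [
    {"offset": [0, 0.1, -5], "rot": [0, 0, 0]},
    {"offset": [0, 0.1, -10], "rot": [0, 0, 0]},
    {"offset": [0, 0.1, -12.5], "rot": [0, 0, 0]},
    {"offset": [0, 0.1, -13.0], "rot": [0, 0, 0]},
    {"offset": [0, 0.1, -13.2], "rot": [0, 0, 0]},
    {"offset": [0, 0.1, -13.4], "rot": [0, 0, 0]},
    {"offset": [0, 0.1, -13.5], "rot": [0, 0, 0]}
  ]
}}

```text
time: 4.4
position: [0.502, -0.0748, 0.0709]
tool_rot: [0.161, 0.987, -0.0, 0.002]
ft_force: [-0.3, -0.1, 0.0]
grip_width: 0.0005
grip_force: 0.0
```

>>> {"method": "apply_moves", "body": {
  "series": [
    {"offset": [-0.1, 0, -0.1], "rot": [0, 0, 0]},
    {"offset": [-0.1, 0, -0.2], "rot": [0, 0, 0]},
    {"offset": [-0.1, 0, -0.3], "rot": [0, 0, 0]},
    {"offset": [-0.1, 0, -0.4], "rot": [0, 0, 0]}
  ]
}}

```text
time: 4.8
position: [0.5011, -0.0749, 0.0662]
tool_rot: [0.161, 0.987, -0.0, 0.002]
ft_force: [2.0, 0.1, 3.5]
grip_width: 0.0009
grip_force: 2.1
```

>>> {"method": "apply_moves", "body": {
  "series": [
    {"offset": [0, 0, -0.1], "rot": [0, 0, 0]},
    {"offset": [0, 0, -0.2], "rot": [0, 0, 0]}
  ]
}}

```text
time: 5.0
position: [0.5011, -0.0749, 0.0651]
tool_rot: [0.161, 0.987, -0.0, 0.002]
ft_force: [-1.0, 0.4, 23.0]
grip_width: 0.0002
grip_force: 11.6
```

>>> {"method": "apply_moves", "body": {
  "series": [
    {"offset": [0, 0, -0.1], "rot": [0, 0, 0]},
    {"offset": [0, 0, -0.2], "rot": [0, 0, 0]}
  ]
}}

```text
time: 5.2
position: [0.5011, -0.0749, 0.0648]
tool_rot: [0.161, 0.987, -0.0, 0.002]
ft_force: [-3.7, 1.2, 37.2]
grip_width: 0.0004
grip_force: 19.0
```

>>> {"method": "apply_moves", "body": {
  "series": [
    {"offset": [0, 0, 0.5], "rot": [0, 0, 0]},
    {"offset": [0, 0, 2], "rot": [0, 0, 0]},
    {"offset": [0, 0, 6], "rot": [0, 0, 0]},
    {"offset": [0, -2, 11], "rot": [0, 0, 0]},
    {"offset": [0, -6, 16], "rot": [0, 0, 0]},
    {"offset": [0, -11, 18], "rot": [0, 0, 0]},
    {"offset": [0, -16, 18], "rot": [0, 0, 0]},
    {"offset": [0, -20, 18], "rot": [0, 0, 0]},
    {"offset": [0, -21, 18], "rot": [0, 0, 0]},
    {"offset": [0, -21, 18], "rot": [0, 0, 0]}
  ],
  "hand": 1
}}

```text
time: 6.2
position: [0.4988, -0.2866, 0.2406]
tool_rot: [0.163, 0.987, 0.0, -0.001]
ft_force: [0.4, 0.2, -0.6]
grip_width: 0.0726
grip_force: 0.0
```

Run:
```python
from h import *
obs();im,cal=shot('wrist','w2');np.savez('w2.npz',**cal)
find('wrist',['imager','holster'])
o=get_obs()['position']
c=(0.42,-0.296)
print('imager top px',proj('wrist',cal,(*c,.143)),'holster px',proj('wrist',cal,(*c,.008)))
cv2.imwrite('pics/w2s.png',cv2.resize(im,(800,600),interpolation=cv2.INTER_CUBIC)[:,:,::-1])
```

```text
t 6.2 pos [ 0.4988 -0.2866  0.2406] y-yaw 71.23 z [-0.002  0.001 -1.   ] q [-0.72  0.47  1.56 -0.    1.11 -1.96] w 0.0726 gf 0.0 F [ 0.4  0.2 -0.6]
wrist imager [([0.4202, -0.2959, 0.0147], 0.85)]
wrist holster [([0.4229, -0.2935, -0.0008], 0.81)]
imager top px (np.float64(213.08272852785802), np.float64(111.03415535418702)) holster px (np.float64(228.37716937429374), np.float64(113.54617611571433))
```

View pics/w2s.png

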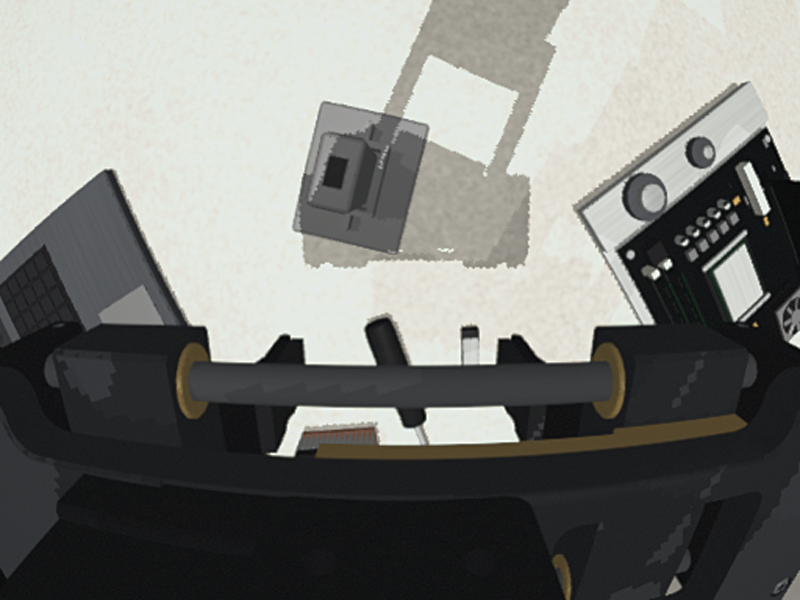

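The picture, scaled to 800x600, shows the holster base with corners at about (322,101), (429,124), (400,254) and (292,229). The imager's top is at about (335,172).

Run:
```python
from h import *
cal=dict(np.load('w2.npz'));im=cv2.imread('pics/w2.png')
c=[onz('wrist',cal,np.array(p)*.64,.008) for p in [(322,101),(429,124),(400,254),(292,229)]]
for i in range(4):
    d=c[(i+1)%4]-c[i];print(np.linalg.norm(d),np.degrees(np.arctan2(d[1],d[0])))
print('centre',np.mean(c,0))
# overlay prediction
m=np.mean(c,0)
d=c[2]-c[1]+c[3]-c[0] if 1 else 0
a=np.arctan2(d[1],d[0]);print('yaw long',np.degrees(a))
x=np.array([np.cos(a),np.sin(a)]);y=np.array([-x[1],x[0]])
big=cv2.resize(im[50:190,150:300],None,fx=4,fy=4,interpolation=cv2.INTER_CUBIC)
def box(lx,ly,z,col):
    P=[]
    for s,t in ((1,1),(1,-1),(-1,-1),(-1,1)):
        p=m[:2]+s*x*lx/2+t*y*ly/2;u=proj('wrist',cal,(*p,z));P.append(((u[0]-150)*4,(u[1]-50)*4))
    cv2.polylines(big,[np.int32(P)],True,col,1)
box(.11,.09,.008,(0,0,255));box(.04,.024,.143,(0,255,0));box(.055,.039,.05,(255,0,0))
cv2.imwrite('pics/ov.png',big)
```

```text
0.08750437152382398 57.83892926982997
0.10751914103041285 -31.143952336782785
0.09069004193922711 -122.45506409419461
0.10704446164330422 147.15599020408703
centre [ 0.41997785 -0.29341391  0.008     ]
yaw long -31.992100408506847
```

View pics/ov.png

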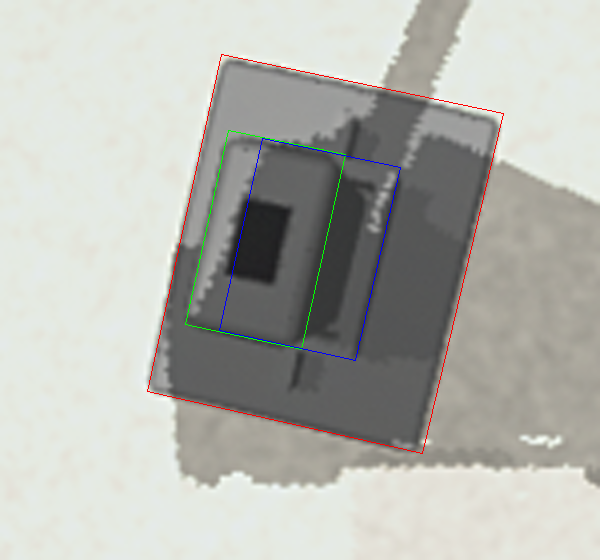

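The overlay fits: the holster's long side lies at -32° and the imager's top at z 0.143 m. I'll grip across the thickness, so the tool's y goes to 58°.

>>> {"method": "apply_moves", "body": {
  "series": [
    {"offset": [-4, -0.4, 0], "rot": [0, 0, -7]},
    {"offset": [-7.9, -0.8, 0], "rot": [0, 0, -13.3]},
    {"offset": [-7.9, -0.8, 0], "rot": [0, 0, -13.3]},
    {"offset": [-7.9, -0.8, 0], "rot": [0, 0, -13.3]},
    {"offset": [-7.9, -0.8, 0], "rot": [0, 0, -13.3]}
  ],
  "hand": 1
}}

```text
time: 6.85
position: [0.4219, -0.2917, 0.2418]
tool_rot: [0.273, 0.962, -0.0, 0.0]
ft_force: [0.5, -0.2, -0.1]
grip_width: 0.0865
grip_force: 0.0
```

Run:
```python
from h import *
obs();im,cal=shot('wrist','w3')
find('wrist',['imager','holster','memory_top','card_top','processor_top','power_top'])
```

```text
t 6.85 pos [ 0.4219 -0.2917  0.2418] y-yaw 58.28 z [ 0.001 -0.    -1.   ] q [-0.82  0.38  1.71  0.    1.05 -1.84] w 0.0865 gf 0.0 F [ 0.5 -0.2 -0.1]
wrist imager [([0.4198, -0.2955, 0.0133], 0.73)]
wrist holster [([0.4185, -0.2953, 0.0024], 0.96)]
wrist memory_top [([0.6293, -0.062, 0.0629], 0.81)]
wrist card_top [([0.4199, -0.2967, 0.0169], 0.57)]
wrist processor_top [([0.604, 0.0126, 0.0341], 0.77)]
wrist power_top [([0.4996, -0.0755, 0.0498], 0.82), ([0.6005, -0.2542, -0.0005], 0.17)]
```

>>> {"method": "apply_moves", "body": {
  "series": [
    {"offset": [-0.2, -0.3, -3], "rot": [0, 0, 0]},
    {"offset": [-0.2, -0.3, -6], "rot": [0, 0, 0]},
    {"offset": [-0.2, -0.3, -9], "rot": [0, 0, 0]},
    {"offset": [-0.2, -0.3, -11.5], "rot": [0, 0, 0]},
    {"offset": [-0.2, -0.3, -12.6], "rot": [0, 0, 0]},
    {"offset": [-0.2, -0.3, -12.6], "rot": [0, 0, 0]},
    {"offset": [-0.2, -0.3, -12.6], "rot": [0, 0, 0]}
  ]
}}

```text
time: 7.9
position: [0.4193, -0.296, 0.1161]
tool_rot: [0.274, 0.962, -0.0, 0.0]
ft_force: [0.4, 0.4, 0.7]
grip_width: 0.087
grip_force: 0.0
```

>>> {"method": "apply_moves", "body": {
  "series": [
    {"offset": [0, 0, 0], "rot": [0, 0, 0]},
    {"offset": [0, 0, 0], "rot": [0, 0, 0]},
    {"offset": [0, 0, 0], "rot": [0, 0, 0]},
    {"offset": [0, 0, 0], "rot": [0, 0, 0]},
    {"offset": [0, 0, 0], "rot": [0, 0, 0]},
    {"offset": [0, 0, 0], "rot": [0, 0, 0]},
    {"offset": [0, 0, 0], "rot": [0, 0, 0]},
    {"offset": [0, 0, 0], "rot": [0, 0, 0]}
  ],
  "hand": 0,
  "newtons": 25
}}

```text
time: 8.7
position: [0.4188, -0.2955, 0.1155]
tool_rot: [0.274, 0.962, 0.0, -0.0]
ft_force: [0.1, 0.2, 0.6]
grip_width: 0.0309
grip_force: 0.0
```

```bash
python3 -c "
from h import *
obs()"
```

```text
t 8.7 pos [ 0.4188 -0.2955  0.1155] y-yaw 58.15 z [-0.  0. -1.] q [-0.83  0.58  1.83 -0.    0.74 -1.85] w 0.0309 gf 0.0 F [0.1 0.2 0.6]
```

Fingers are still closing, so I'll wait and then lift.

>>> {"method": "apply_moves", "body": {
  "series": [
    {"offset": [0, 0, 0], "rot": [0, 0, 0]},
    {"offset": [0, 0, 0], "rot": [0, 0, 0]},
    {"offset": [0, 0, 0], "rot": [0, 0, 0]},
    {"offset": [0, 0, 0], "rot": [0, 0, 0]},
    {"offset": [0, 0, 0], "rot": [0, 0, 0]}
  ]
}}

```text
time: 9.2
position: [0.4188, -0.2954, 0.1155]
tool_rot: [0.274, 0.962, 0.0, -0.0]
ft_force: [-0.5, 0.6, -0.5]
grip_width: 0.0237
grip_force: 25.0
```

>>> {"method": "apply_moves", "body": {
  "series": [
    {"offset": [0, 0, 1], "rot": [0, 0, 0]},
    {"offset": [0, 0, 2], "rot": [0, 0, 0]},
    {"offset": [0, 0, 4], "rot": [0, 0, 0]},
    {"offset": [0, 0, 6], "rot": [0, 0, 0]},
    {"offset": [0, 0, 9], "rot": [0, 0, 0]},
    {"offset": [0, 0, 12], "rot": [0, 0, 0]},
    {"offset": [0, 0, 14], "rot": [0, 0, 0]},
    {"offset": [0, 0, 15], "rot": [0, 0, 0]},
    {"offset": [0, 0, 15], "rot": [0, 0, 0]},
    {"offset": [0, 0, 15], "rot": [0, 0, 0]}
  ]
}}

```text
time: 10.2
position: [0.4183, -0.295, 0.2651]
tool_rot: [0.274, 0.962, 0.0, -0.001]
ft_force: [0.2, 1.1, -2.2]
grip_width: 0.0243
grip_force: 25.0
```

Run:
```python
from h import *
obs();im,cal=shot('scene','s2');print(proj('scene',cal,(.42,-.295,.163)))
find('scene',['imager','processor_top','memory_top'])
cv2.imwrite('pics/s2c.png',cv2.resize(im[110:260,70:300],None,fx=3,fy=3,interpolation=cv2.INTER_CUBIC)[:,:,::-1])
```

```text
t 10.2 pos [ 0.4183 -0.295   0.2651] y-yaw 58.15 z [-0.001  0.001 -1.   ] q [-0.83  0.35  1.69  0.    1.11 -1.85] w 0.0243 gf 25.0 F [ 0.2  1.1 -2.2]
(np.float64(114.944573883543), np.float64(183.81448939375665))
scene imager [([0.4191, -0.2981, 0.1647], 0.64)]
scene processor_top [([0.6075, 0.0117, 0.0362], 0.72), ([0.6, 0.28, -0.0007], 0.23)]
scene memory_top [([0.63, -0.0511, 0.0635], 0.78), ([0.6039, -0.2598, 0.001], 0.5)]
```

View pics/s2c.png

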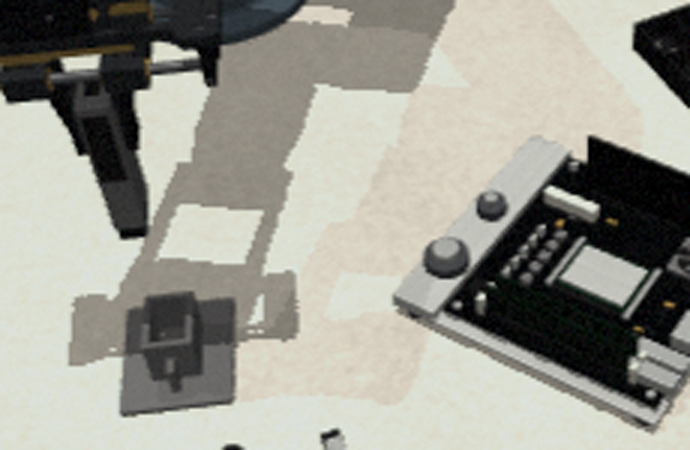

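The imager is held upright, nose at about (118,188) in the full scene image and clear of the holster. Next I'll refine the lid centre by segmentation.

```bash
cat > lid.py <<'E'
from h import *
def lid(c,im,cal,yaw0=.232,p0=(.606,.0114)):
    u=proj(c,cal,(*p0,.036));k=8
    g=cv2.resize(cv2.cvtColor(im,cv2.COLOR_RGB2GRAY),None,fx=k,fy=k,interpolation=cv2.INTER_CUBIC)
    e=[np.cos(yaw0),np.sin(yaw0)]
    P=[proj(c,cal,(p0[0]+s*e[0]*.036-t*e[1]*.03,p0[1]+s*e[1]*.036+t*e[0]*.03,.036)) for s,t in ((1,1),(1,-1),(-1,-1),(-1,1))]
    m=np.zeros_like(g);cv2.fillPoly(m,[np.int32(np.array(P)*k)],255)
    th,_=cv2.threshold(g[m>0].reshape(-1,1),0,255,cv2.THRESH_OTSU)
    b=cv2.morphologyEx(np.uint8((g>th)&(m>0)),cv2.MORPH_OPEN,np.ones((k*3,k*3)))
    cs=cv2.findContours(b,cv2.RETR_EXTERNAL,cv2.CHAIN_APPROX_NONE)[0];cn=max(cs,key=cv2.contourArea)[:,0]
    W=np.array([onz(c,cal,((q[0]+.5)/k-.5,(q[1]+.5)/k-.5),.036)[:2] for q in cn])
    r=cv2.minAreaRect(np.float32(W*1000));print(c,'th',th,'rect mm',np.round(r[0],1),np.round(r[1],1),'ang',round(r[2],1))
E
python3 - <<'E'
from lid import *
for c in ('scene','top'): lid(c,*shot(c))
cal=dict(np.load('w2.npz'));lid('wrist',cv2.imread('pics/w2.png')[:,:,::-1],cal)
E
```

```text
scene th 114.0 rect mm [606.7  10.1] [60.7 46.4] ang 18.6
top th 145.0 rect mm [605.9   8.9] [60.9 45.4] ang 18.5
wrist th 127.0 rect mm [606.1   9.9] [61. 46.] ang 18.3
```

>>> {"method": "apply_moves", "body": {
  "series": [
    {"offset": [1, 1.5, 0], "rot": [0, 0, 3]},
    {"offset": [3, 4.5, 0], "rot": [0, 0, 8]},
    {"offset": [5, 8, 0], "rot": [0, 0, 13]},
    {"offset": [7, 11.5, 0], "rot": [0, 0, 19]},
    {"offset": [9, 15, 0], "rot": [0, 0, 25]},
    {"offset": [11, 18, 0], "rot": [0, 0, 31]},
    {"offset": [13, 21, 0], "rot": [0, 0, 36]},
    {"offset": [15, 24, 0], "rot": [0, 0, 41]},
    {"offset": [16.8, 27, 0], "rot": [0, 0, 45]},
    {"offset": [18, 29, 0], "rot": [0, 0, 48]},
    {"offset": [18.6, 30, 0], "rot": [0, 0, 50]},
    {"offset": [18.8, 30.5, 0], "rot": [0, 0, 50.2]},
    {"offset": [18.8, 30.5, 0], "rot": [0, 0, 50.2]},
    {"offset": [18.8, 30.5, 0], "rot": [0, 0, 50.2]},
    {"offset": [18.8, 30.5, 0], "rot": [0, 0, 50.2]}
  ]
}}

```text
time: 12.0
position: [0.6063, 0.0084, 0.2656]
tool_rot: [-0.159, 0.987, -0.0, -0.0]
ft_force: [0.1, -0.3, -1.5]
grip_width: 0.0234
grip_force: 25.0
```

Run:
```python
from lid import *
obs();S={c:shot(c,c+'5') for c in ('scene','top','wrist')}
for c in S:
    try: find(c,['imager','processor_top'])
    except Exception as e: print(e)
p=get_obs()['position'];a=np.radians(18.4)
x=np.array([np.cos(a),np.sin(a)]);y=np.array([-x[1],x[0]])
out=[]
for c in ('scene','wrist'):
    im,cal=S[c];u=np.array(proj(c,cal,(p[0],p[1],p[2]-.05)));k=5
    x0,y0=np.clip(np.int32(u-40),0,[432,304]);g=cv2.resize(im[y0:y0+80,x0:x0+80],None,fx=k,fy=k,interpolation=cv2.INTER_CUBIC)[:,:,::-1].copy()
    for z in (.012,.130):
        P=[]
        for s,t in ((1,1),(1,-1),(-1,-1),(-1,1)):
            q=p[:2]+s*x*.02+t*y*.012;v=proj(c,cal,(*q,p[2]-.102+z));P.append(((v[0]-x0+.5)*k,(v[1]-y0+.5)*k))
        cv2.polylines(g,[np.int32(P)],True,(0,255,0),1)
    out.append(g)
cv2.imwrite('pics/ov5.png',np.hstack(out))
```

```text
t 12.0 pos [0.6063 0.0084 0.2656] y-yaw 108.25 z [-0. -0. -1.] q [-0.17  0.48  1.46 -0.    1.21 -2.06] w 0.0234 gf 25.0 F [ 0.1 -0.3 -1.5]
scene imager [([0.6058, 0.0062, 0.1624], 0.59), ([0.585, 0.0177, 0.0042], 0.44)]
scene processor_top [([0.6087, 0.0121, 0.0348], 0.58)]
top imager []
top processor_top [([0.6072, 0.0108, 0.0339], 0.92)]
wrist imager [([0.6031, 0.0075, 0.162], 0.8)]
wrist processor_top [([0.6033, 0.0142, 0.0331], 0.92)]
```

View pics/ov5.png

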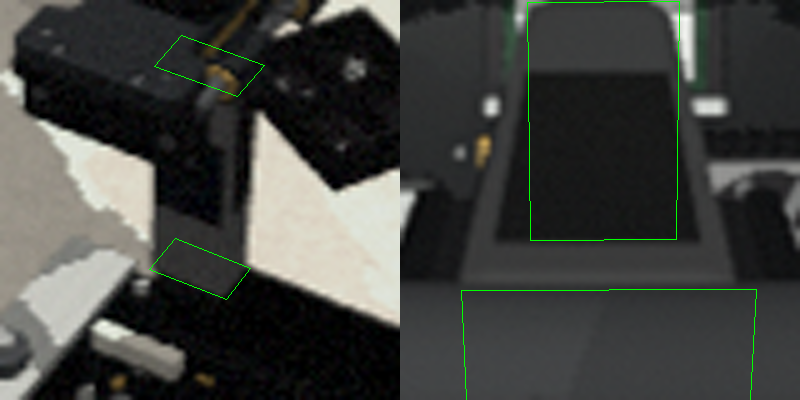

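The outlines predicted from the TCP match the held imager in both views: its nose corners lie at (150–250, 238–299) in the left panel, and its width matches in the right panel. Now I'll lower it onto the lid centre with a small correction.

>>> {"method": "apply_moves", "body": {
  "series": [
    {"offset": [0.1, 0.2, 0], "rot": [0, 0, 0]},
    {"offset": [0.1, 0.2, -2], "rot": [0, 0, 0]},
    {"offset": [0.1, 0.2, -4], "rot": [0, 0, 0]},
    {"offset": [0.1, 0.2, -6], "rot": [0, 0, 0]},
    {"offset": [0.1, 0.2, -8], "rot": [0, 0, 0]},
    {"offset": [0.1, 0.2, -9], "rot": [0, 0, 0]},
    {"offset": [0.1, 0.2, -10], "rot": [0, 0, 0]},
    {"offset": [0.1, 0.2, -10.8], "rot": [0, 0, 0]},
    {"offset": [0.1, 0.2, -11.3], "rot": [0, 0, 0]},
    {"offset": [0.1, 0.2, -11.6], "rot": [0, 0, 0]},
    {"offset": [0.1, 0.2, -11.6], "rot": [0, 0, 0]},
    {"offset": [0.1, 0.2, -11.6], "rot": [0, 0, 0]},
    {"offset": [0.1, 0.2, -11.6], "rot": [0, 0, 0]},
    {"offset": [0.1, 0.2, -11.6], "rot": [0, 0, 0]},
    {"offset": [0.1, 0.2, -11.6], "rot": [0, 0, 0]}
  ]
}}

```text
time: 13.95
position: [0.6079, 0.0115, 0.1498]
tool_rot: [-0.159, 0.987, -0.0, 0.0]
ft_force: [0.5, 0.4, -1.5]
grip_width: 0.0239
grip_force: 25.0
```

Run:
```python
from h import *
obs();S={c:shot(c,c+'6') for c in ('scene','wrist')}
for c in S: find(c,['imager'])
obs()
out=[]
p=get_obs()['position'];a=np.radians(18.4)
x=np.array([np.cos(a),np.sin(a)]);y=np.array([-x[1],x[0]])
im,cal=S['scene'];u=np.array(proj('scene',cal,(.6062,.0097,.036)));k=10
x0,y0=np.int32(u-[40,38]);g=cv2.resize(im[y0:y0+60,x0:x0+80],None,fx=k,fy=k,interpolation=cv2.INTER_CUBIC)[:,:,::-1].copy()
for ce,z,lx,ly,col in ((p[:2],p[2]-.102,.036,.020,(0,255,0)),((.6062,.0097),.036,.06,.045,(0,0,255))):
    P=[((v[0]-x0+.5)*k,(v[1]-y0+.5)*k) for v in (proj('scene',cal,(*(np.array(ce)+s*x*lx/2+t*y*ly/2),z)) for s,t in ((1,1),(1,-1),(-1,-1),(-1,1)))]
    cv2.polylines(g,[np.int32(P)],True,col,1)
cv2.imwrite('pics/ov6.png',g)
```

```text
t 13.95 pos [0.6079 0.0115 0.1498] y-yaw 108.35 z [ 0. -0. -1.] q [-0.16  0.62  1.56  0.    0.96 -2.06] w 0.0239 gf 25.0 F [ 0.5  0.4 -1.5]
scene imager [([0.6056, 0.0107, 0.0486], 0.93)]
wrist imager [([0.6065, 0.0098, 0.048], 0.63)]
t 14.15 pos [0.6078 0.0115 0.1496] y-yaw 108.35 z [ 0.  0. -1.] q [-0.16  0.62  1.56  0.    0.96 -2.06] w 0.0239 gf 25.0 F [ 0.1 -1.  -1.5]
```

View pics/ov6.png

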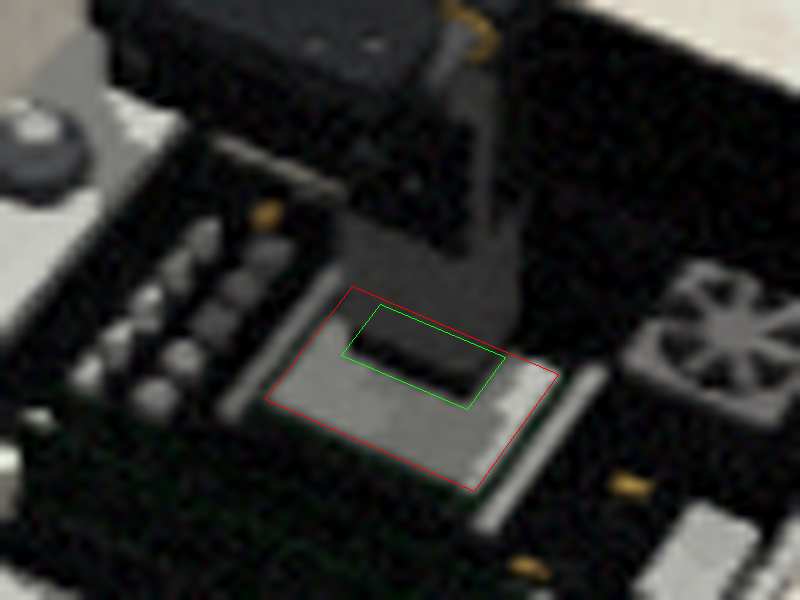

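The nose (corners around (345,355) to (505,355)) hangs over the middle of the lid, aligned with its long side and about 11–12 mm above it. I'll hand in.

```bash
python3 -c "
from rig import hand_in
print(hand_in())"
```

```text
the job is handed in; nothing more can be done
None
```

I pushed the power button down to its stop and raised the arm clear of it, though I didn't check separately that it sprang back; the job is handed in with the imager held upright about 11–12 mm above the middle of the lid and aligned with its long side (the judge's result was not shown).

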